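# Open the ratchet clamp on a resin specimen

### The job

The ratchet clamp is closed up on a resin specimen block. Press down the release pad on top of its sliding jaw with the fingertips and, while it is down, push the jaw back along the bar, away from the block, until it stands fully back against the end stop of the bar; then take the fingers away. Grasp and lift nothing: the specimen block stays lying where it is, and the things around the clamp stay where they are.

Things in the scene. Friction and masses are not known exactly. Their poses are not given: they have to be found in the camera images.
- clamp: Aluminium ratchet clamp fixed to a grey plate 120 x 290 x 8 mm. Origin on the work surface, z up. A steel bar 14 mm wide with 6 mm ratchet teeth below runs along y at x = +35 mm, 32 to 44 mm up. Fixed jaw at the -y end: face at y = -90 mm, 48 mm high (64 mm at the bar). The end stop, a small block at y = +116 to +138 mm, 54 mm high, closes the bar.
- clamp_jaw (a joint): Sliding jaw on the bar: gap between the jaw faces in m, 0 shut to 0.145 fully back against the end stop; grows along the clamp's +y. It slides on about 1 N, but the ratchet stops it opening (after at most 6 mm) unless the release is pressed; closing, it clicks freely.
- clamp_release (a joint): Spring release pad on the jaw: how far it is pressed down in m, 0 up to 0.009 bottomed (rarely it starts as low as 0.005, the pawl riding on a tooth). The pawl is clear of the teeth from 0.0045. The spring pushes back with 3.5 N at the top, 5.1 N at 0.0045 and 6.7 N at the bottom; let go, the pad springs up and the ratchet catches again.
- pad_top (a point): Centre of the release pad's top face, 72 mm above the work surface at release value 0; moves with pad and jaw. The pad is a ribbed grey square, 34 x 34 mm, 8 mm thick, above everything on the jaw except the thumb wall (the carriage under it is 54 mm high). Axes parallel to the clamp's.
- thumb_wall (a point): Point on the face of the upright wall that rises from the jaw just behind the pad, 20 mm to the clamp's +y of the pad's centre, 10 mm below the wall's top. The wall is 36 mm wide (along x), 9 mm thick, its top 95 mm above the work surface; a fingertip on the pad can push against it.
- jaw_face (a point): Point on the sliding jaw's cork-lined face, 45 mm above the work surface, 30 mm to the clamp's -y of the pad's centre; the jaw plate reaches from x = -54 to +16 mm in the clamp's frame and is 47 mm high.
- block: Clear resin specimen block with a beetle, 34 x 70 x 22 mm, 62 g, loose on the base plate between the jaws, its long side parallel to the jaw faces; origin at the centre of its underside. It must stay there.
- vial: Bystander: blue-capped specimen vial, 23 mm across, 60 mm high, standing beside the clamp; origin under its centre.
- dropper: Bystander: white dropper bottle, 33 mm across, 85 mm high, standing beside the clamp; origin under its centre.
- loupe: Bystander: small folding loupe, 38 x 30 x 18 mm, lying beside the clamp; origin under its centre.
- forceps: Bystander: steel forceps, 118 mm long along y, 14 mm wide, 11 mm high, lying beside the clamp; origin under its centre.
Things that resemble listed ones, but are neither listed nor needed, are in the scene too. What is shaped like the block but green or orange is not meant.

How it is judged (in metres and radians):
On the way, in this order (a step that is already met when the one before it is completed fails the run):
1. the release pad is pressed down until the pawl is clear, with the jaw not yet opened (value of joint clamp_release above 0.0045 m and value of joint clamp_jaw below 0.09 m and contact force between the fingers and clamp_release above 1 N), for 0.1 s.
2. the sliding jaw is pushed fully back (value of joint clamp_jaw above 0.139 m), for 0.1 s.
At the end, for the whole second after the job is handed in: The sliding jaw stands within 6 mm of its stop (gap over 139 mm), the release pad has sprung up (pressed less than 4.2 mm), the block lies within 15 mm of where it was, and the vial, dropper bottle, loupe and forceps are within 30 mm of where they were, vial and bottle upright (value of joint clamp_jaw above 0.139 m and value of joint clamp_release below 0.0042 m and distance of block from where it was at the start of the episode below 0.015 m and linear speed of block below 0.02 m/s and distance of each of vial, dropper, loupe, forceps from where it was at the start of the episode below 0.03 m and angle between each of vial, dropper's own z axis and vertical below 0.3 rad); the robot touches nothing.
It fails at once if the specimen block is lifted or shifted by more than 15 mm (distance of block from where it was at the start of the episode above 0.015 m or z of block in the frame of clamp above 0.016 m).
It fails at once if a thing beside the clamp is knocked over, lifted or shifted by more than 30 mm (distance of any of vial, dropper, loupe, forceps from where it was at the start of the episode above 0.03 m or angle between any of vial, dropper's own z axis and vertical above 0.5 rad).
It also fails if it takes over 35 s, if anything falls off the work surface, if the arm or the gripper's body presses on something with over 40 N, if the wrist force passes 120 N, or if a joint passes its speed limit or range.

### The arm

A 6-joint arm with a two-finger parallel gripper is mounted at the origin on a cart in front of the work surface, level with it; the furniture and walls round the work are solid. World frame = base frame: x ahead of the robot, y to its left, z up, the work surface at z = 0. Lengths are in mm, angles in rad, forces in N, time in s.
With the tool pointing down it reaches from about 400 to 925 mm from the base axis. Payload 12.5 kg.
Tool frame: the origin (TCP) lies at the very end of the fingers, on their centre line; the grasp point (between the pads) lies 19 mm behind it (env.grip_point_offset is the distance from the TCP to the grasp point, in mm); z points along the fingers, y is the direction in which the jaws open and shut (so a half turn about z gives the same grasp; the last joint's range is limited). The gripper opens to 95 mm and grips with 3 to 60 N. Pads are 20 mm wide; open, the fingers measure 119 mm over their backs; the gripper's body (75 mm by 180 mm) begins 59 mm behind the grasp point.
Start: joints at [1.014, 0.491, 1.559, -0, 1.092, -0.106], TCP at [272.29, 562.588, 214.661] pointing down, gripper open.
Joint ranges: [-3.1, 3.1], [-0.84, 2.19], [0.05, 2.79], [-1.13, 4.28], [0.06, 2.93], [-2.69, 2.69]. Speed limits (rad/s): [2.22, 2.22, 2.79, 3.14, 3.14, 3.14].

### API

Orientations are given as [roll, pitch, yaw] about the fixed x, y, z axes, in that order (R = Rz(yaw) Ry(pitch) Rx(roll)).
In Python, from cell import env gives the robot as it stands.
- The arm moves only by the tool drive_tool, never from a script. Its argument "commands" is a list of rows, each an object of numbers: "dx", "dy", "dz": the shift along the world's x, y, z in mm; "yaw": the turn about the world's z in degrees. In form: [{"dx": .., "dy": .., "dz": .., "yaw": ..}, ...]. A call has 1 to 5 rows; each row shifts and turns the commanded pose from where the row before left it; what a row does not reach is not made up. A row lasts 1/12 s, in which the tool goes at most 41.7 mm and 7.16 degrees, less where a joint would pass 70% of its speed; a pose out of reach is approached as far as the arm can. A call with a gripper value outside its range is refused whole. "grip" is the opening, from 0 (shut) to 1 (fully open), set as the call begins (left out, the last holds). The fingers move at their own pace and stop on an object; the grip force is fixed at half the most. Time passes only in rows, so rows that do not move let the fingers close. It gives the time, the measured TCP pose, the force and the opening at its end, in the units of the state.
- env.state(): the state, without advancing time (a new reading comes with each control period).
- env.read_camera(name): name is "scene" or "top" or "wrist"; returns the picture (480x640x3 uint8, red, green, blue); there is no depth.
- env.calibration(name): a dict with "intrinsics" (3x3 intrinsics, pixels), "dist_coeffs" ([k1, k2, p1, p2, k3] as OpenCV has them; the pictures are not rectified), "rvec" (rotation vector, rad) and "tvec" (3), from world to camera coordinates, as OpenCV has them. Camera axes: x right, y down, z forward; pixel columns grow to the right and rows downward; lengths in mm; the calibration is good to about 2 mm. A picture is of the moment at which its call begins: read the wrist's pose just before it. calibration takes no time and is no camera call; for the wrist camera it gives the pose at the moment of the call.
- env.job_done(): hands the job in, once; it reports no verdict.
Trained networks look in the newest picture that a camera, given by its name, has taken for a name from the list of things; names that differ only in an ending like _2 or _b are one class to them, and where a whole thing is asked for, a point or a joint stands for the part that bears it (a point fixed in the world has none). Each returns a list of dicts, best first, with "conf" (0 to 1); they miss things now and then, are a little off and sometimes report something else, mostly with a low value. They report only what shows in the picture. A call takes as long as a camera call. They do not tell look-alikes from the thing itself.
- env.trace(query, camera): "pixels" (480x640 bool, what is visible of it) and "pixel" ([column, row] in pixels, amid what is visible of it).
- env.place_of(query, camera): "pixel" ([column, row] in pixels: a listed point, or the origin of a listed thing).
The state is a dict: "t": time; "joints": joint angles; "qvel": joint speeds; "tau": joint torques, N m; "eef_pos": TCP position; "tcp_rot": TCP orientation; "ft_force": force on the tool from outside, world axes, zero at the start; "moment": the same for the moment, N m; "opening": opening from 0.0 (shut) to 1.0 (fully open).
Only numpy, scipy, OpenCV 4.12 (cv2) and the standard library are available. Lean on these libraries where they do the work, as an engineer would, in place of code of your own. Each camera call takes 0.05 s, during which the arm holds its last target.

## Working session

There is one attempt and no reset: what is moved stays moved. The work goes in short steps, Python scripts to look and compute and a tool call to move; the robot and the scene stay as the last step left them, time stands still between calls to the robot, and variables do not carry over. Pictures are saved under pics/ and viewed, and the job is handed in when it is done.

Besides the shell and the picture viewer there is one more tool, called after "Call:" as name([rows], argument=value, ...), one row to a line, values as JSON. drive_tool: Moves the arm, as the interface text tells. Its arguments: {"type":"object","properties":{"commands":{"type":"array"},"grip":{"type":"number"}},"required":["commands"]}

```bash
mkdir -p pics; python3 - <<'E'
from cell import env
import cv2
s=env.state();print(s)
for n in("scene","top"):
    im=env.read_camera(n);cv2.imwrite(f"pics/{n}0.png",im[:,:,::-1])
    for q in("pad_top","thumb_wall","jaw_face","clamp","block","vial","dropper","loupe","forceps"):
        print(n,q,[(r["pixel"],round(r["conf"],2)) for r in env.place_of(q,n)[:3]])
    print(env.calibration(n))
E
```

```text
{'t': 0.0, 'joints': array([ 1.01437758e+00,  4.91559429e-01,  1.55946879e+00,  1.47085330e-05,
        1.09166263e+00, -1.05580798e-01]), 'qvel': array([ 3.60695030e-04,  9.55290048e-04,  1.85289711e-03,  1.45957438e-03,
        1.61522152e-04, -7.50910047e-05]), 'tau': array([ 3.42844090e-03, -6.12647295e+01, -2.58183593e+01,  6.94227288e-02,
        4.81722713e-02, -1.47194787e-04]), 'eef_pos': array([272.16131574, 562.36046628, 214.05515898]), 'tcp_rot': array([-3.14050194e+00, -1.28705810e-04,  2.69074785e+00]), 'ft_force': array([0.48587599, 0.28336949, 0.12878699]), 'moment': array([ 0.03873466,  0.08220313, -0.0310397 ]), 'opening': 0.9995042948672251}
scene pad_top [([334.3, 264.0], 0.59)]
scene thumb_wall [([320.9, 256.3], 0.89), ([355.5, 350.3], 0.46)]
scene jaw_face [([342.9, 290.0], 0.77)]
scene clamp [([327.2, 300.8], 0.87)]
scene block [([362.8, 302.4], 0.94), ([440.6, 386.8], 0.9), ([444.9, 279.8], 0.73)]
scene vial [([302.6, 347.2], 0.87)]
scene dropper [([382.0, 266.4], 0.7)]
scene loupe [([355.1, 349.7], 0.85)]
scene forceps [([283.7, 257.1], 0.53)]
{'intrinsics': 
[... 481 characters left out ...]
272.8], 0.96)]
top clamp [([340.2, 276.6], 0.68), ([339.2, 262.6], 0.68)]
top block [([416.1, 214.8], 0.85), ([368.2, 266.6], 0.63), ([431.4, 269.8], 0.61)]
top vial [([352.3, 318.3], 0.63)]
top dropper [([365.5, 218.8], 0.44)]
top loupe [([382.2, 309.8], 0.52), ([355.4, 272.3], 0.41)]
top forceps [([290.6, 242.1], 0.62)]
{'intrinsics': array([[610.97070941,   0.        , 316.94109756],
       [  0.        , 610.97070941, 250.52172988],
       [  0.        ,   0.        ,   1.        ]]), 'dist_coeffs': array([-0.11505957,  0.        ,  0.        ,  0.        ,  0.        ]), 'rvec': array([ 2.16481202, -2.12023781,  0.17523843]), 'tvec': array([ -20.91620154,  537.01283022, 1618.08442859])}
```

```bash
python3 - <<'E'
import cv2
a=cv2.imread("pics/scene0.png");b=cv2.imread("pics/top0.png")
cv2.imwrite("pics/s1.png",cv2.resize(a[200:430,220:520],None,fx=2.6,fy=2.6,interpolation=3))
cv2.imwrite("pics/t1.png",cv2.resize(b[170:350,250:470],None,fx=3.3,fy=3.3,interpolation=3))
E
cat > h.py <<'E'
from cell import env
import cv2,numpy as np
def ray(n,px,z,c=None):
    c=c or env.calibration(n);R=cv2.Rodrigues(c["rvec"])[0];C=-R.T@c["tvec"]
    u=cv2.undistortPoints(np.array([[px]],float),c["intrinsics"],c["dist_coeffs"])[0,0]
    d=R.T@np.array([u[0],u[1],1]);return C+d*(z-C[2])/d[2]
def proj(n,P,c=None):
    c=c or env.calibration(n)
    return cv2.projectPoints(np.array(P,float).reshape(-1,3),c["rvec"],c["tvec"],c["intrinsics"],c["dist_coeffs"])[0][:,0]
E
python3 - <<'E'
from h import *
np.set_printoptions(precision=1,suppress=True)
for q,z,s,t in [("pad",72,(334.3,264),(340.6,255.4)),("wall",85,(320.9,256.3),(337.4,262.7)),("face",45,(342.9,290),(358.8,272.8)),("clamp",0,(327.2,300.8),(340.2,276.6)),("block",8,(362.8,302.4),(368.2,266.6)),("vial",0,(302.6,347.2),(352.3,318.3)),("dropper",0,(382,266.4),(365.5,218.8)),("loupe",0,(355.1,349.7),(382.2,309.8)),("forceps",0,(283.7,257.1),(290.6,242.1))]:
    print(q,ray("scene",s,z),ray("top",t,z))
E
```

```text
pad [514.3 -81.4  72. ] [520.8 -72.9  72. ]
wall [509.  -53.7  85. ] [499.2 -64.2  85. ]
face [ 478.8 -118.2   45. ] [ 478.4 -124.    45. ]
clamp [482.5 -82.7   0. ] [472.3 -75.9   0. ]
block [ 503.5 -151.9    8. ] [ 500.8 -152.6    8. ]
vial [ 347.9 -101.     0. ] [ 357.7 -110.8    0. ]
dropper [ 644.5 -138.2    0. ] [ 637.4 -144.8    0. ]
loupe [ 387.2 -187.6    0. ] [ 382.6 -193.     0. ]
forceps [571.1  74.9   0. ] [566.3  64.1  -0. ]
```

View pics/s1.png

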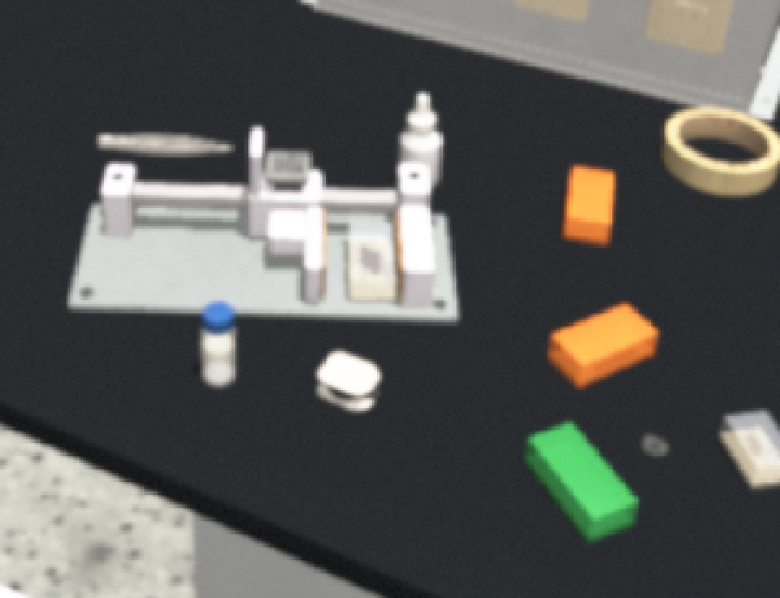

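View pics/t1.png

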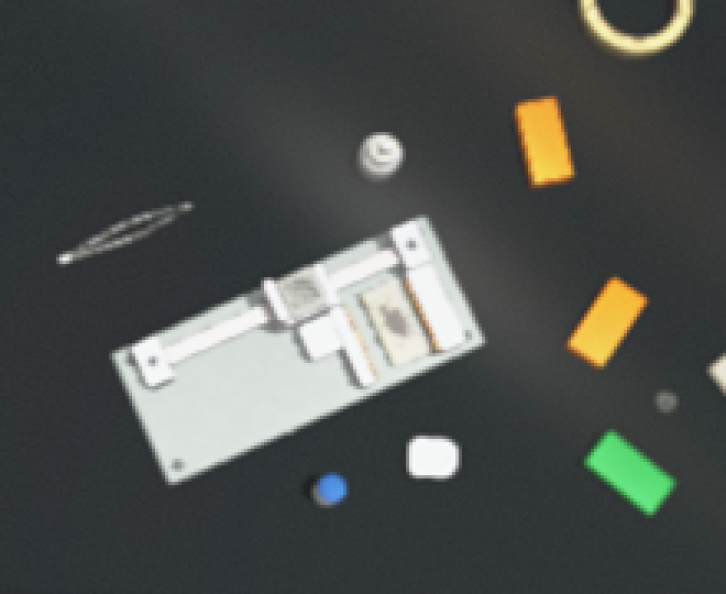

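The top crop shows the pad at about (302,293), the end stop at (152,362), and the plate corners at (112,353), (425,217), (485,343) and (172,484). I'll fit the clamp pose from the plate corners.

```bash
python3 - <<'E'
from h import *
np.set_printoptions(precision=2,suppress=True)
def best(n,pts,crop,sc,names):
    P=np.array([ray(n,(crop[0]+u/sc,crop[1]+v/sc),8)[:2] for u,v in pts]);return P
T=best("top",[(112,353),(425,217),(485,343),(172,484)],(250,170),3.3,0)
# scene corners: near-left(69,306), near-right(459,320), far-right(447,214), far-left(92,205)
S=best("scene",[(92,205),(447,214),(459,320),(69,306)],(220,200),2.6,0)
L=np.array([(60,145),(60,-145),(-60,-145),(-60,145)],float)
for P in(T,S):
    print(P)
    a=P-P.mean(0);H=(L.T@a);th=np.arctan2(H[0,1]-H[1,0],H[0,0]+H[1,1])
    R=np.array([[np.cos(th),-np.sin(th)],[np.sin(th),np.cos(th)]])
    print("origin",P.mean(0),"yaw",np.degrees(th),"res",P-(L@R.T+P.mean(0)))
    o=P.mean(0)
    Q=[ray("top",(250+302/3.3,170+293/3.3),72)[:2], ray("scene",(220+290/2.6,200+163/2.6),72)[:2]]
    for q in Q: print("pad world",q,"in clamp",R.T@(q-o))
E
```

```text
[[ 467.03   79.54]
 [ 588.16 -181.63]
 [ 481.93 -232.58]
 [ 359.04   26.87]]
origin [474.04 -76.95] yaw 25.215051050641826 res [[ 0.48 -0.26]
 [-1.93  0.94]
 [ 0.4   1.11]
 [ 1.06 -1.8 ]]
pad world [511.74 -75.5 ] in clamp [ 34.73 -14.75]
pad world [515.65 -74.5 ] in clamp [ 38.69 -15.51]
[[ 465.21   80.81]
 [ 591.6  -180.75]
 [ 479.26 -232.06]
 [ 357.21   28.02]]
origin [473.32 -75.99] yaw 25.440078662152445 res [[-0.    0.09]
 [ 1.81  0.41]
 [-2.17  0.65]
 [ 0.36 -1.15]]
pad world [511.74 -75.5 ] in clamp [ 34.9  -16.06]
pad world [515.65 -74.5 ] in clamp [ 38.87 -16.83]
```

Plate-corner fits from the two cameras agree to about 1 mm: clamp yaw is about 25.3° and its origin about (473.7, -76.5). That puts the pad at about (511.7, -75), in clamp frame (35, -15), so the gap is about 45 mm and the jaw has about 100 mm to go. Next I'll approach with the fingers shut.

Call:
drive_tool([
  {"dx": 12, "dy": -32, "dz": 0, "yaw": -2},
  {"dx": 12, "dy": -32, "dz": 0, "yaw": -2},
  {"dx": 12, "dy": -32, "dz": 0, "yaw": -2},
  {"dx": 12, "dy": -32, "dz": 0, "yaw": -2},
  {"dx": 12, "dy": -32, "dz": 0, "yaw": -2},
], grip=0)

```text
t: 1.42
eef_pos: [332.4, 401.2, 214.7]
tcp_rot: [3.141, 0.0, 2.515]
ft_force: [0.7, 1.1, -0.2]
opening: 0.704
```

Call:
drive_tool([
  {"dx": 12, "dy": -32, "dz": 0, "yaw": -2},
  {"dx": 12, "dy": -32, "dz": 0, "yaw": -2},
  {"dx": 12, "dy": -32, "dz": 0, "yaw": -2},
  {"dx": 12, "dy": -32, "dz": 0, "yaw": -2},
  {"dx": 12, "dy": -32, "dz": 0, "yaw": -2},
])

```text
t: 1.83
eef_pos: [392.6, 241.1, 214.9]
tcp_rot: [3.141, 0.0, 2.34]
ft_force: [0.7, 0.0, -0.2]
opening: 0.36
```

Call:
drive_tool([
  {"dx": 12, "dy": -32, "dz": 0, "yaw": -2},
  {"dx": 12, "dy": -32, "dz": 0, "yaw": -2},
  {"dx": 12, "dy": -32, "dz": 0, "yaw": -2},
  {"dx": 12, "dy": -32, "dz": 0, "yaw": -2},
  {"dx": 12, "dy": -32, "dz": 0, "yaw": -2},
])

```text
t: 2.25
eef_pos: [452.6, 80.9, 214.9]
tcp_rot: [3.141, 0.0, 2.165]
ft_force: [0.6, -0.4, -0.4]
opening: 0.025
```

Call:
drive_tool([
  {"dx": 12, "dy": -31, "dz": 0, "yaw": -2},
  {"dx": 12, "dy": -31, "dz": 0, "yaw": -2},
  {"dx": 12, "dy": -31, "dz": -10, "yaw": -2},
  {"dx": 12, "dy": -31, "dz": -20, "yaw": -2},
  {"dx": 10, "dy": -29, "dz": -20, "yaw": -0.7},
])

```text
t: 2.67
eef_pos: [511.2, -72.4, 164.6]
tcp_rot: [3.14, 0.002, 2.013]
ft_force: [1.5, 0.9, -0.2]
opening: 0.006
```

Call:
drive_tool([
  {"dx": 0, "dy": 0, "dz": -20},
  {"dx": 0, "dy": 0, "dz": -20},
  {"dx": 0, "dy": 0, "dz": -15},
  {"dx": 0, "dy": 0, "dz": 0},
])

```text
invalid input
```

```bash
python3 - <<'E'
from h import *
a=env.read_camera("scene")[:,:,::-1];b=env.read_camera("top")[:,:,::-1];w=env.read_camera("wrist")[:,:,::-1]
A=cv2.resize(a[200:350,240:400],(400,375),interpolation=3);B=cv2.resize(b[200:350,270:430],(400,375),interpolation=3)
cv2.imwrite("pics/c2.png",np.hstack([A,B]));cv2.imwrite("pics/w2.png",w)
E
```

```text
(no output)
```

View pics/c2.png

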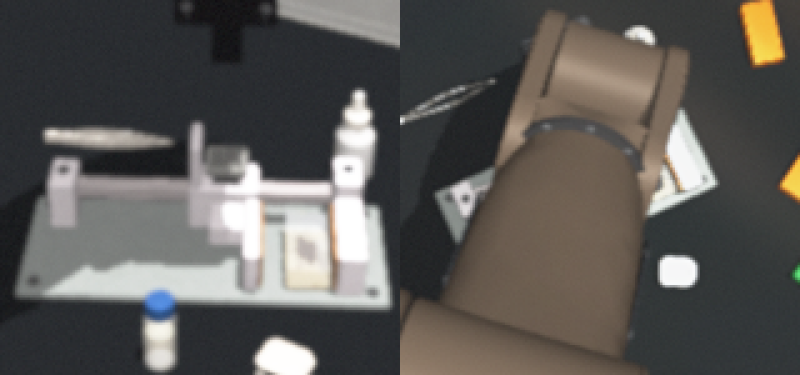

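View pics/w2.png

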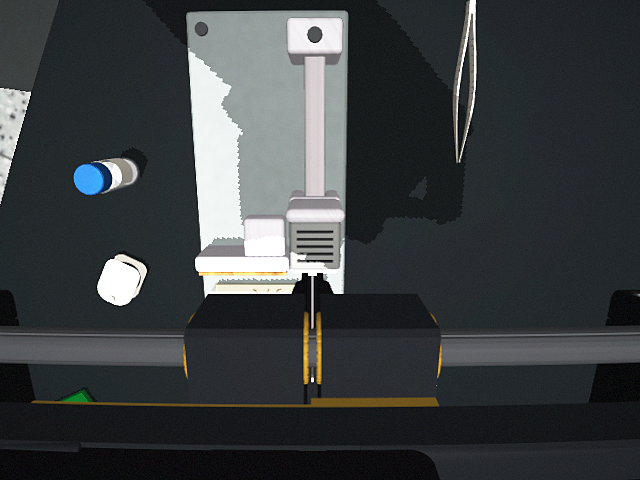

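The wrist picture shows the clamp aligned with the tool. The pad is at about (315,245), with the wall behind it at (315,212). I'll check its position using the wrist calibration, since every row apparently needs a yaw value.

```bash
python3 - <<'E'
from h import *
np.set_printoptions(precision=1,suppress=True)
env.read_camera("wrist");c=env.calibration("wrist")
for q in("pad_top","thumb_wall"):
    for r in env.place_of(q,"wrist")[:2]: print(q,r["pixel"],r["conf"],ray("wrist",r["pixel"],72 if q[0]=="p" else 85,c))
# wall top corners at z95, pad corners
for p,z in [((289,222),72),((341,222),72),((290,268),72),((340,268),72),((289,222),95),((343,222),95),((315,34),54)]: print(p,z,ray("wrist",p,z,c))
s=env.state();print(s["eef_pos"],s["tcp_rot"]);e=s["eef_pos"];print(proj("wrist",[[510.4,-72.4,72],[511.7,-75.1,72],e],c))
E
```

```text
pad_top [312.8, 249.2] 0.78 [512.8 -72.9  72. ]
pad_top [313.5, 224.8] 0.75 [506.1 -57.7  72. ]
thumb_wall [314.7, 224.8] 0.62 [505.5 -54.8  85. ]
(289, 222) 72 [490.8 -62.9  72. ]
(341, 222) 72 [521.5 -48.3  72. ]
(290, 268) 72 [504.5 -91.4  72. ]
(340, 268) 72 [535.  -76.9  72. ]
(289, 222) 95 [489.9 -57.9  95. ]
(343, 222) 95 [519.  -44.1  95. ]
(315, 34) 54 [455.6  50.9  54. ]
[510.2 -69.8 165.2] [3.1 0.  2. ]
[[309.9 247.1]
 [309.9 251.4]
 [310.7 297.6]]
```

The wrist view puts the pad centre at about (512.5, -73), which agrees with the earlier fits. The TCP is at about (510, -70), some 3 mm towards the wall, so I'll descend.

Call:
drive_tool([
  {"dx": 1, "dy": 0, "dz": -25, "yaw": 0},
  {"dx": 0, "dy": 0, "dz": -25, "yaw": 0},
  {"dx": 0, "dy": 0, "dz": -20, "yaw": 0},
  {"dx": 0, "dy": 0, "dz": -14, "yaw": 0},
  {"dx": 0, "dy": 0, "dz": 0, "yaw": 0},
])

```text
t: 3.38
eef_pos: [510.4, -69.1, 79.3]
tcp_rot: [-3.14, -0.002, 2.017]
ft_force: [0.6, -0.1, -0.7]
opening: 0.003
```

```bash
python3 - <<'E'
from h import *
a=env.read_camera("scene")[:,:,::-1];w=env.read_camera("wrist")[:,:,::-1]
A=cv2.resize(a[200:320,250:378],(400,375),interpolation=3);B=cv2.resize(w[150:400,190:457],(400,375),interpolation=3)
cv2.imwrite("pics/c3.png",np.hstack([A,B]));print(env.state()["eef_pos"],env.state()["ft_force"])
E
```

```text
[511.51914079 -69.62907544  81.47420094] [ 0.15997223 -0.20961815 -0.19718964]
```

View pics/c3.png

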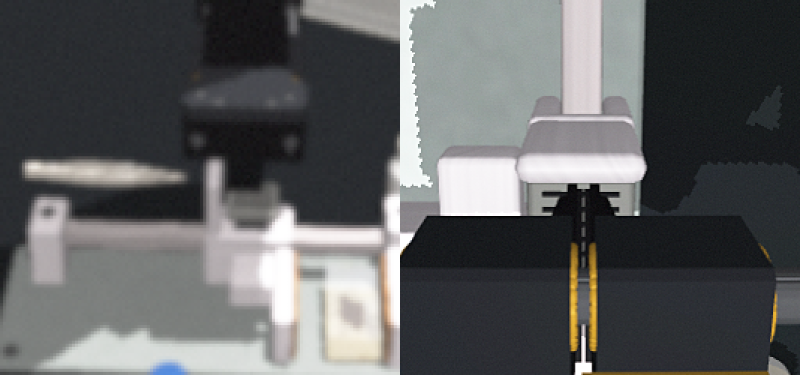

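The fingertips are over the pad, just in front of the wall. I'll press down.

Call:
drive_tool([
  {"dx": 0, "dy": 0, "dz": -5, "yaw": 0},
  {"dx": 0, "dy": 0, "dz": -4, "yaw": 0},
  {"dx": 0, "dy": 0, "dz": -3, "yaw": 0},
  {"dx": 0, "dy": 0, "dz": -3, "yaw": 0},
  {"dx": 0, "dy": 0, "dz": 0, "yaw": 0},
])

```text
t: 3.9
eef_pos: [511.9, -70.5, 65.7]
tcp_rot: [3.14, 0.001, 2.015]
ft_force: [2.3, 1.5, 5.0]
opening: 0.004
```

```bash
python3 - <<'E'
from h import *
for i in range(4):
    env.read_camera("wrist");s=env.state();print(s["eef_pos"],s["ft_force"])
E
```

```text
[511.86225049 -70.47389549  65.92002703] [3.03710413 0.93845588 4.95420057]
[511.88303263 -70.49714446  66.03239375] [2.06427471 1.2095762  4.57619562]
[511.8834299  -70.48222694  66.05494701] [2.5846093  1.60335767 6.0014404 ]
[511.89290022 -70.49139997  66.09782827] [2.83329135 2.40601122 5.09328595]
```

Call:
drive_tool([
  {"dx": 0, "dy": 0, "dz": -1.5, "yaw": 0},
  {"dx": 0, "dy": 0, "dz": 0, "yaw": 0},
  {"dx": -1, "dy": 2, "dz": 0, "yaw": 0},
  {"dx": -1, "dy": 2, "dz": 0, "yaw": 0},
  {"dx": -1, "dy": 2, "dz": 0, "yaw": 0},
])

```text
t: 4.52
eef_pos: [509.1, -64.6, 64.7]
tcp_rot: [3.14, 0.001, 2.015]
ft_force: [3.9, -0.3, 5.7]
opening: 0.005
```

Call:
drive_tool([
  {"dx": -2, "dy": 4, "dz": 0, "yaw": 0},
  {"dx": -2, "dy": 4, "dz": 0, "yaw": 0},
  {"dx": -2, "dy": 4, "dz": 0, "yaw": 0},
  {"dx": -2, "dy": 4, "dz": 0, "yaw": 0},
  {"dx": 0, "dy": 0, "dz": 0, "yaw": 0},
])

```text
t: 4.93
eef_pos: [500.9, -48.0, 64.7]
tcp_rot: [3.14, 0.001, 2.016]
ft_force: [2.8, 2.2, 5.9]
opening: 0.004
```

```bash
python3 - <<'E'
from h import *
a=env.read_camera("scene")[:,:,::-1];w=env.read_camera("wrist")[:,:,::-1]
A=cv2.resize(a[200:320,250:378],(400,375),interpolation=3);B=cv2.resize(w[150:400,190:457],(400,375),interpolation=3)
cv2.imwrite("pics/c4.png",np.hstack([A,B]));print(env.state()["eef_pos"],env.state()["ft_force"])
E
```

```text
[501.07802438 -48.34396971  64.74552675] [2.91855952 1.5696627  6.12999947]
```

View pics/c4.png

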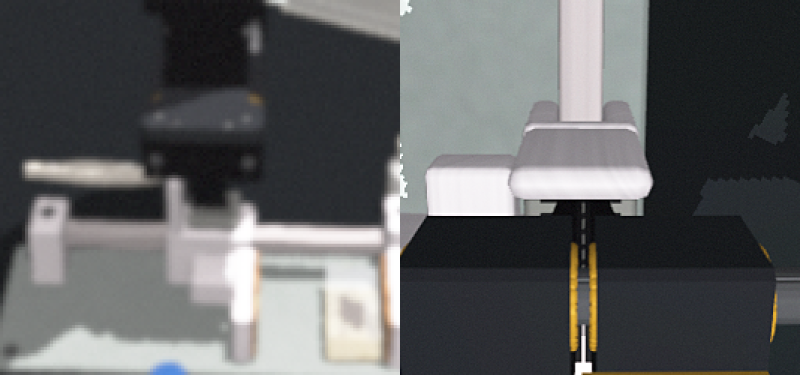

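The pad is down, the jaw is sliding freely with the finger at the wall, and the block hasn't moved. I'll keep pushing.

Call:
drive_tool([
  {"dx": -2.8, "dy": 6, "dz": 0, "yaw": 0},
  {"dx": -2.8, "dy": 6, "dz": 0, "yaw": 0},
  {"dx": -2.8, "dy": 6, "dz": 0, "yaw": 0},
  {"dx": -2.8, "dy": 6, "dz": 0, "yaw": 0},
  {"dx": -2.8, "dy": 6, "dz": 0, "yaw": 0},
])

```text
t: 5.45
eef_pos: [487.0, -18.4, 64.7]
tcp_rot: [3.14, 0.001, 2.015]
ft_force: [2.6, -1.3, 5.1]
opening: 0.008
```

Call:
drive_tool([
  {"dx": -2.8, "dy": 6, "dz": 0, "yaw": 0},
  {"dx": -2.8, "dy": 6, "dz": 0, "yaw": 0},
  {"dx": -2.8, "dy": 6, "dz": 0, "yaw": 0},
  {"dx": -2.8, "dy": 6, "dz": 0, "yaw": 0},
  {"dx": -2.8, "dy": 6, "dz": 0, "yaw": 0},
])

```text
t: 5.87
eef_pos: [472.8, 11.6, 64.6]
tcp_rot: [3.14, 0.001, 2.015]
ft_force: [1.6, -0.7, 5.8]
opening: 0.005
```

```bash
python3 - <<'E'
from h import *
a=env.read_camera("scene")[:,:,::-1];w=env.read_camera("wrist")[:,:,::-1]
A=cv2.resize(a[200:320,250:378],(400,375),interpolation=3);B=cv2.resize(w[150:400,190:457],(400,375),interpolation=3)
cv2.imwrite("pics/c5.png",np.hstack([A,B]));print(env.state()["eef_pos"],env.state()["ft_force"])
E
```

```text
[472.48339768  11.99703873  64.60316121] [1.17570257 1.43170572 5.08328051]
```

View pics/c5.png

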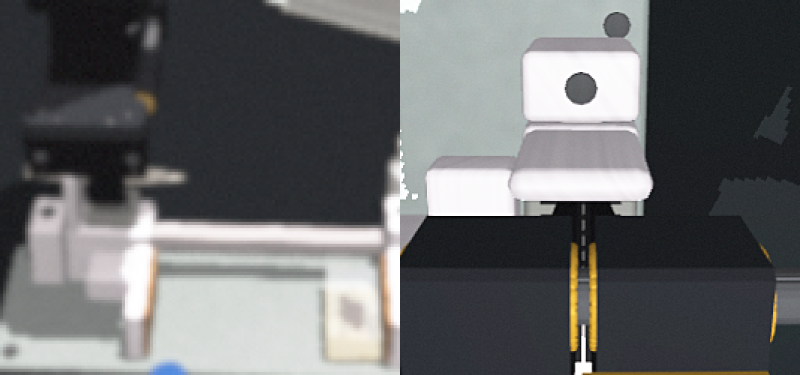

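About 14 mm should remain. I'll approach the stop slowly and watch the force.

Call:
drive_tool([
  {"dx": -1.4, "dy": 3, "dz": 0, "yaw": 0},
  {"dx": -1.4, "dy": 3, "dz": 0, "yaw": 0},
  {"dx": -1.4, "dy": 3, "dz": 0, "yaw": 0},
  {"dx": -0.9, "dy": 2, "dz": 0, "yaw": 0},
  {"dx": 0, "dy": 0, "dz": 0, "yaw": 0},
])

```text
t: 6.38
eef_pos: [470.6, 17.2, 64.7]
tcp_rot: [3.138, 0.009, 2.018]
ft_force: [7.6, -62.1, -4.1]
opening: 0.003
```

Call:
drive_tool([
  {"dx": -0.5, "dy": 1, "dz": 0, "yaw": 0},
  {"dx": -0.5, "dy": 1, "dz": 0, "yaw": 0},
  {"dx": 0, "dy": 0, "dz": 0, "yaw": 0},
])

```text
t: 6.63
eef_pos: [470.5, 17.4, 64.7]
tcp_rot: [3.138, 0.011, 2.018]
ft_force: [10.5, -82.3, -8.9]
opening: 0.005
```

Hard contact: 82 N. I'll relieve that, keeping the pad down, and look.

Call:
drive_tool([
  {"dx": 1.4, "dy": -3, "dz": 0, "yaw": 0},
  {"dx": 1.2, "dy": -2.5, "dz": 0, "yaw": 0},
  {"dx": 0, "dy": 0, "dz": 0, "yaw": 0},
])

```text
t: 6.88
eef_pos: [470.5, 16.7, 64.6]
tcp_rot: [3.139, 0.003, 2.015]
ft_force: [4.5, -23.2, 2.5]
opening: 0.005
```

```bash
python3 - <<'E'
from h import *
a=env.read_camera("scene")[:,:,::-1];w=env.read_camera("wrist")[:,:,::-1]
A=cv2.resize(a[200:320,250:378],(400,375),interpolation=3);B=cv2.resize(w[150:400,190:457],(400,375),interpolation=3)
cv2.imwrite("pics/c6.png",np.hstack([A,B]));print(env.state()["eef_pos"],env.state()["ft_force"])
E
```

```text
[470.56101842  16.72720018  64.64516714] [  3.97077514 -24.39617857   2.25207408]
```

View pics/c6.png

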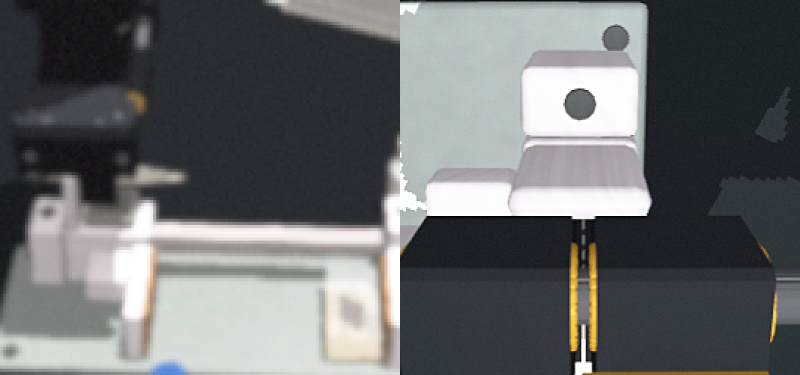

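```bash
python3 - <<'E'
from h import *
np.set_printoptions(precision=1,suppress=True)
w=env.read_camera("wrist")[:,:,::-1];c=env.calibration("wrist");a=env.read_camera("scene")[:,:,::-1]
A=cv2.resize(a[230:330,245:325],(480,600),interpolation=3)
B=cv2.resize(w[170:300,260:360],(300,390),interpolation=3);B=cv2.copyMakeBorder(B,0,210,0,0,0)
cv2.imwrite("pics/c7.png",np.hstack([A,B]))
for cam in("wrist","scene"):
  if cam=="scene": env.read_camera("scene")
  for q,z in(("pad_top",65),("thumb_wall",85),("jaw_face",45)):
    for r in env.place_of(q,cam)[:2]:
        p=ray(cam,r["pixel"],z)[:2]-[473.7,-76.5];t=np.radians(25.3)
        print(cam,q,r["pixel"],r["conf"],np.array([[np.cos(t),np.sin(t)],[-np.sin(t),np.cos(t)]])@p)
E
```

```text
wrist thumb_wall [307.5, 292.5] 0.88 [36.4 96.8]
scene pad_top [285.7, 264.0] 0.7 [39.2 76.8]
scene thumb_wall [274.2, 254.7] 0.96 [42.6 99.7]
scene jaw_face [298.3, 286.4] 0.63 [-6.4 47.9]
```

View pics/c7.png

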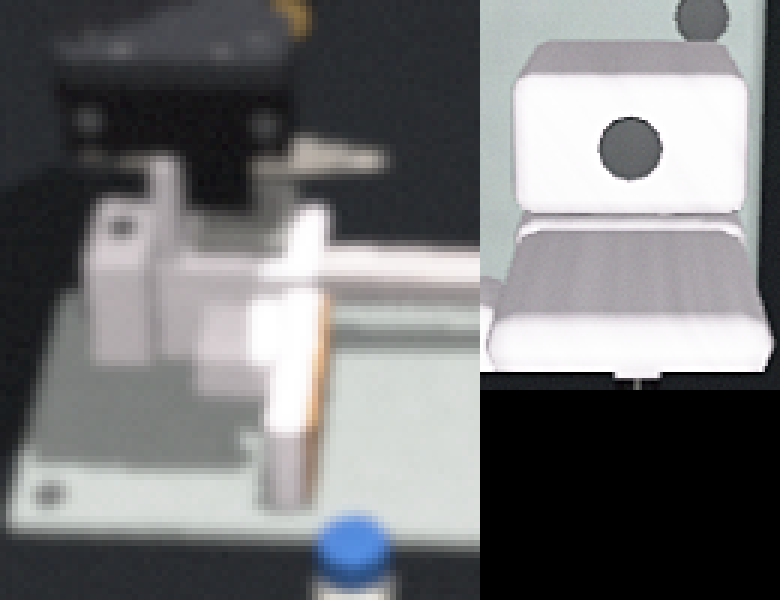

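```bash
python3 - <<'E'
from h import *
np.set_printoptions(precision=1,suppress=True)
c=env.calibration("wrist");t=np.radians(25.3)
M=np.array([[np.cos(t),np.sin(t)],[-np.sin(t),np.cos(t)]])
def C(n,p,z,cc=None): return M@(ray(n,p,z,cc)[:2]-[473.7,-76.5])
for nm,p,z in [("stop near top",(310,240.5),54),("stop far top",(310,194.5),54),("hole centre",(310,219.5),54),("carriage far",(310,242),54),("wall far top",(310,247),95),("wall near top",(310,275),95),("wall near top2",(310,293),95)]:
    print(nm,C("wrist",p,z,c))
print(C("scene",(245+98/6,230+200/6),54),C("scene",(245+148/6,230+205/6),54),C("scene",(245+122/6,230+227/6),54))
P=lambda x,y,z: np.r_[M.T@[x,y]+[473.7,-76.5],z]
for y in(116,127,138): print(y,proj("wrist",[P(35,y,54)],c),proj("scene",[P(35,y,54)]))
E
```

```text
stop near top [ 37.2 109.6]
stop far top [ 37.2 130.7]
hole centre [ 37.2 119.4]
carriage far [ 37.2 108.9]
wall far top [ 37.3 118. ]
wall near top [ 37.3 107.6]
wall near top2 [ 37.4 100.7]
[ 53.8 129.3] [ 51.8 111.7] [ 38.9 118.9]
116 [[305.1 226.8]] [[266.5 269. ]]
127 [[305.1 202.7]] [[261.1 268.9]]
138 [[305.1 177.8]] [[255.8 268.7]]
```

The stop measures 7 mm nearer than my plate-based frame predicts, and the jaw shares that same offset: stop edge at 109.6, carriage edge at 108.9. So the carriage is against the stop, and the high force was the wall, jaw and stop together. I'll ease off slightly, keep a light push and lift straight up.

Call:
drive_tool([
  {"dx": 0.4, "dy": -0.8, "dz": 0, "yaw": 0},
  {"dx": 0, "dy": 0, "dz": 2, "yaw": 0},
  {"dx": 0, "dy": 0, "dz": 3, "yaw": 0},
  {"dx": 0, "dy": 0, "dz": 4, "yaw": 0},
  {"dx": 0, "dy": 0, "dz": 5, "yaw": 0},
])

```text
t: 7.85
eef_pos: [470.4, 16.7, 77.8]
tcp_rot: [3.141, 0.003, 2.016]
ft_force: [6.3, -15.1, -14.1]
opening: 0.007
```

Call:
drive_tool([
  {"dx": 1, "dy": -2, "dz": 5, "yaw": 0},
  {"dx": 1, "dy": -2, "dz": 15, "yaw": 0},
  {"dx": 0, "dy": 0, "dz": 30, "yaw": 0},
  {"dx": 0, "dy": 0, "dz": 35, "yaw": 0},
  {"dx": 0, "dy": 0, "dz": 35, "yaw": 0},
])

```text
t: 8.27
eef_pos: [470.3, 14.2, 199.2]
tcp_rot: [-3.14, -0.001, 2.015]
ft_force: [0.9, 0.3, -1.0]
opening: 0.007
```

Call:
drive_tool([
  {"dx": 0, "dy": 30, "dz": 20, "yaw": 0},
  {"dx": 0, "dy": 35, "dz": 0, "yaw": 0},
  {"dx": 0, "dy": 35, "dz": 0, "yaw": 0},
  {"dx": 0, "dy": 35, "dz": 0, "yaw": 0},
  {"dx": 0, "dy": 35, "dz": 0, "yaw": 0},
])

```text
t: 8.68
eef_pos: [470.5, 185.7, 218.3]
tcp_rot: [-3.141, 0.0, 2.015]
ft_force: [1.5, 0.4, 0.6]
opening: 0.006
```

Call:
drive_tool([
  {"dx": 0, "dy": 35, "dz": 0, "yaw": 0},
  {"dx": 0, "dy": 35, "dz": 0, "yaw": 0},
  {"dx": 0, "dy": 35, "dz": 0, "yaw": 0},
  {"dx": 0, "dy": 35, "dz": 0, "yaw": 0},
  {"dx": 0, "dy": 0, "dz": 0, "yaw": 0},
])

```text
t: 9.1
eef_pos: [470.5, 328.7, 217.7]
tcp_rot: [-3.141, -0.001, 2.018]
ft_force: [-0.2, -0.2, 0.1]
opening: 0.007
```

```bash
python3 - <<'E'
from h import *
np.set_printoptions(precision=1,suppress=True)
a=env.read_camera("scene")[:,:,::-1]
for q,z in(("pad_top",72),("thumb_wall",85),("jaw_face",45),("block",8),("vial",0),("dropper",0),("loupe",0),("forceps",0)):
    print(q,[r["pixel"] for r in env.place_of(q,"scene")[:1]])
b=env.read_camera("top")[:,:,::-1]
A=cv2.resize(a[220:360,240:400],(400,350),interpolation=3);B=cv2.resize(b[200:340,270:430],(400,350),interpolation=3)
cv2.imwrite("pics/c8.png",np.hstack([A,B]));s=env.state();print(s["t"],s["eef_pos"],s["ft_force"])
E
```

```text
pad_top [[288.1, 264.0]]
thumb_wall [[274.7, 253.6]]
jaw_face [[297.0, 288.3]]
block [[452.9, 335.3]]
vial [[302.9, 345.9]]
dropper [[376.9, 266.7]]
loupe [[355.9, 352.1]]
forceps [[284.7, 256.9]]
9.6 [471.4 323.6 218.4] [ 0.3  0.6 -0.3]
```

View pics/c8.png

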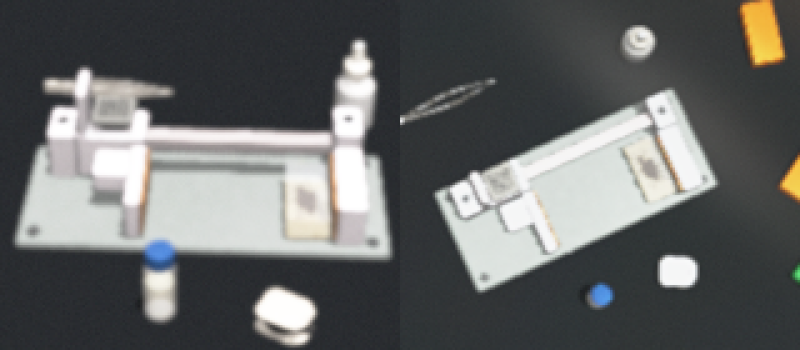

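Jaw against the end stop, pad up, block and bystanders where they were, arm clear. Handing in.

```bash
python3 - <<'E'
from cell import env
print([( r["pixel"],r["conf"]) for r in env.place_of("block","scene")])
print(env.job_done())
E
```

```text
[([452.9, 335.3], 0.95), ([437.7, 389.8], 0.85), ([443.7, 282.0], 0.76), ([362.4, 303.8], 0.68)]
the job is handed in; nothing more can be done
None
```

I pressed the release pad with the closed fingertips and pushed the jaw back until it stood against the end stop. I then lifted the fingers straight up and moved the arm clear. The job was handed in at about 10 s; the hand-in gives no verdict.

**Last checks**
- **Jaw:** the pictures show the carriage right against the end stop. Its reported position after the lift matched the one before it to about 1 pixel.
- **Pad:** it looks sprung up in the final pictures. I did not measure its height.
- **Block:** it was found at (362.4, 303.8) in the scene picture, against (362.8, 302.4) at the start, so it has not moved. The network ranked look-alikes above it in that last check.
- **Things beside the clamp:** all four are in place. The reported positions match the start to within about 5 pixels (the dropper is the largest difference), and the vial and bottle are upright.
- **Arm:** it touches nothing, and the force reading is about 0.

**What disagreed or went less well**
- **Clamp position:** the frame I fitted to the base plate put the end stop about 7 mm too far back. The jaw had the same offset, so I compared the two directly instead.
- **Force at the stop:** I overshot slightly and the wrist force reached about 82 N, under the 120 N limit. I eased off before lifting.

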